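Line up the blocks and hold the marking tweezers at the set gap

TASK

Line up the three loose wooden blocks in front of the fence in an even row, each with its end square and flat against the fence and centred on the saw cut nearest to it. Then pick up the sprung marking tweezers, squeeze them until the left arm's pointer pin stands at the brass rider, and hold them level and steady at that gap with the tips a few centimetres above the middle block, ready to mark; finish while still holding them there, and leave everything else on the bench where it is.

Things in the scene. Friction and masses are not known exactly. Their poses are not given: they have to be found in the camera images.
- block_left_center (a point): centre of the loose pale wooden block that starts nearest the kerf at the robot's left (+y); 60 mm long (x) by 36 mm wide (y) by 30 mm high, about 45 g, lying on the bench before the fence; the point is 15 mm above the bench; its +x end faces the fence
- kerf_left (a point): the kerf (dark saw cut, 4 mm wide) at the robot's left (+y) of the fence, on its front face, 15 mm above the bench. x points straight into the fence (away from the robot), y along the fence, z up; a block home on this kerf has its centre at (-30 mm, 0, 0) in this frame, its x along this x
- block_mid_center (a point): centre of the loose pale wooden block that starts nearest the kerf at the middle; 60 mm long (x) by 36 mm wide (y) by 30 mm high, about 45 g, lying on the bench before the fence; the point is 15 mm above the bench; its +x end faces the fence
- kerf_mid (a point): the kerf (dark saw cut, 4 mm wide) at the middle of the fence, on its front face, 15 mm above the bench. x points straight into the fence (away from the robot), y along the fence, z up; a block home on this kerf has its centre at (-30 mm, 0, 0) in this frame, its x along this x
- block_right_center (a point): centre of the loose pale wooden block that starts nearest the kerf at the robot's right (-y); 60 mm long (x) by 36 mm wide (y) by 30 mm high, about 45 g, lying on the bench before the fence; the point is 15 mm above the bench; its +x end faces the fence
- kerf_right (a point): the kerf (dark saw cut, 4 mm wide) at the robot's right (-y) of the fence, on its front face, 15 mm above the bench. x points straight into the fence (away from the robot), y along the fence, z up; a block home on this kerf has its centre at (-30 mm, 0, 0) in this frame, its x along this x
- fence: straight wooden strip fixed to the bench, 300 mm long (y), 25 mm thick (x), 25 mm high, with three kerfs 100 mm apart; origin under its centre, x away from the robot
- tweezers_grip (a point): grip centre of the tweezers, midway between two dark shoes (30 mm long) on the arms' outer sides, 90 mm from the hinges, half-way up the 16 mm high arms; 38 mm above the bench at the start. x towards the tips, y across (squeezed along y; left arm at +y). Width over the shoes: 62 mm relaxed; 32 mm + 1.11 x (m - 8 mm) when the pointer stands at the rider, m being joint rider
- tweezers_tip (a point): point midway between the two tips, 95 mm from the grip centre along the tweezers' x, at the same height; same axes as the grip centre
- tweezers: loose sprung tweezers, two steel arms in a V from a dark tail block, 215 mm long, 110 g, balanced near the shoes; origin between the hinges on the underside, 90 mm behind the grip centre, x to the tips. Squeeze at the shoes: 3 N to start, 8 N with the arms parallel; both arms move equally. A flat spine 7 mm wide runs above the middle, top 21 mm over the underside, with a crossbar 84 mm wide 153 mm from the hinges
- rest: low fixed dark wooden rest on which the tweezers lie level, underside 30 mm above the bench; it touches them only under the tail and 135 to 155 mm beyond the hinges, so the shoes are free on both sides; its foot between is 30 mm wide and 6 mm high; origin under the tweezers' origin, same axes
- pointer (a point): top of the small upright pointer pin (3 mm across) on the left arm, 162 mm from the hinges, just beyond the crossbar; it moves inwards as the tweezers are squeezed, from 35 mm off the centreline when relaxed
- rider_mark (a point): the mark for the tip gap: centre of the small brass rider (6 mm wide across the tweezers) set on the flat crossbar near the tips, left of the centreline; its y axis is the tweezers' y. The gap is right when the left arm's pointer pin stands beside the rider, within its width
- rider (a joint): distance of the rider's mark from the tweezers' centreline, towards the left arm (m); 0.010 to 0.024, fixed in an episode
- jaw_left (a joint): squeeze angle of the left arm (rad): 0 relaxed, 0.17 with both arms parallel; the pointer is then at 8 mm + 162 mm x sin(0.17 - angle) from the centreline
- pencil: flat carpenter's pencil lying on the bench; to be left alone; origin at the centre of its underside; 150 mm by 14 mm by 8 mm, along its x
- sander: cork-faced hand sanding block; to be left alone; origin at the centre of its underside; 110 x 65 mm, 38 mm high
- glue: white glue bottle, 150 mm tall; to be left alone; origin at the centre of its underside
- square: small try square lying flat: wooden stock 20 x 110 mm along its y and 16 mm high, steel blade 150 mm along its x; to be left alone; origin under the middle of the stock
- dowel: short standing dowel stub, 28 mm across, 50 mm tall; to be left alone; origin at the centre of its underside
- offcut: flat dark square offcut, 50 x 50 x 18 mm; to be left alone; origin at the centre of its underside
- tin: small glass jar, 70 mm tall; to be left alone; origin at the centre of its underside
Not all that is in view belongs to the job. What is shaped like the part that bears block_mid_center but blue or turquoise is not meant. Leave any red look-alike of the part that bears block_right_center alone.

How it is judged:
By the outcome, as a careful person would: the job done as asked, in the order asked, and still so for the second after the job is handed in, while the arm keeps its last pose, push and grip.
It also fails if it takes over 66 s, if anything falls off the work surface, if the arm or the gripper's body presses on something with over 40 N, if the wrist force passes 120 N, or if a joint passes its speed limit or range.

ROBOT

A 6-joint arm with a two-finger parallel gripper is mounted at the origin on the work surface. World frame = base frame: x ahead of the robot, y to its left, z up, the work surface at z = 0. Lengths are in mm, angles in rad, forces in N, time in s.
With the tool pointing down it reaches from about 350 to 975 mm from the base axis. Payload 7.1 kg.
Tool frame: the origin (TCP) lies at the very end of the fingers, on their centre line; the grasp point (between the pads) lies 19 mm behind it; x points along the fingers, z is the direction in which the jaws open and shut, and the axes are right-handed (so a half turn about x gives the same grasp; the last joint's range is limited). The gripper opens to 88 mm and grips with 3 to 60 N. Pads are 20 mm wide; open, the fingers measure 115 mm over their backs; the gripper's body (75 mm by 178 mm) begins 61 mm behind the grasp point.
Start: joints at [1.228, 0.423, 1.63, -0, 1.089, -0.019], TCP at [198.825, 592.514, 222.675] pointing down, gripper open.
Joint ranges: [-3, 3], [-0.9, 2.11], [0.09, 2.58], [-1.31, 4.45], [0.11, 2.69], [-2.54, 2.54]. Speed limits (rad/s): [2.39, 2.39, 3.01, 3.14, 3.14, 3.14].

INTERFACE

Orientations are given as a rotation vector (axis times angle).
In Python, from workcell import * gives the robot as it stands.
- The arm moves only by the shell command python3 -m crank 'ROWS'. ROWS is JSON, a list of rows, each a list of 3 entries, a list of its own where there are three numbers: the shift along the tool's x, y, z in cm, then the turn, a rotation vector about the tool's x, y, z in degrees, then the finger opening in cm, from 0 to 8.78. In form: [[[dx, dy, dz], [rx, ry, rz], claw], ...]. A call has 1 to 5 rows; each row shifts and turns the commanded pose from where the row before left it, along the tool's axes as they then stand; what a row does not reach is not made up. A row lasts 1/8 s, in which the tool goes at most 62.5 mm and 10.7 degrees, less where a joint would pass 70% of its speed; a pose out of reach is approached as far as the arm can. A call with a gripper value outside its range is refused whole. The fingers move at their own pace and stop on an object; the grip force is fixed at half the most. Time passes only in rows, so rows that do not move let the fingers close. It gives the time, the measured TCP pose, the force and the opening at its end, in the units of the state.
- get_obs(): the state, without advancing time (a new reading comes with each control period).
- get_image(name): name is "side" or "top" or "wrist"; returns a dict with "pixels" (400x640x3 uint8, red, green, blue), "mtx" (3x3 intrinsics, pixels), "view" (4x4, takes a point from world to camera coordinates). Camera axes: x right, y down, z forward; pixel columns grow to the right and rows downward; lengths in mm; the calibration is good to about 2 mm. A picture is of the moment at which its call begins. There is no depth.
- close_job(): hands the job in, once; it reports no verdict.
The state is a dict: "t": time; "qpos": joint angles; "qvel": joint speeds; "joint_torque": joint torques, N m; "ee_pos": TCP position; "orientation": TCP orientation; "ft_force": force on the tool from outside, world axes, zero at the start; "moment": the same for the moment, N m; "width": finger opening in mm.
Only numpy, scipy, OpenCV 4.12 (cv2) and the standard library are available. Lean on these libraries where they do the work, as an engineer would, in place of code of your own. Each camera call takes 0.05 s, during which the arm holds its last target.

## Working session

There is one attempt and no reset: what is moved stays moved. The work goes in short steps, Python scripts to look and compute and a shell command to move; the robot and the scene stay as the last step left them, time stands still between calls to the robot, and variables do not carry over. Pictures are saved under pics/ and viewed, and the job is handed in when it is done.

```bash
ls; mkdir -p pics
cat > h.py <<'E'
from workcell import *
import numpy as np, cv2
from scipy.spatial.transform import Rotation as R
def snap(name,fn=None):
    im=get_image(name)
    if fn: cv2.imwrite('pics/'+fn,im['pixels'][:,:,::-1])
    return im
def ray(im,u,v):
    K=np.array(im['mtx']);V=np.array(im['view'])
    d=V[:3,:3].T@np.linalg.solve(K,[u,v,1.]);c=-V[:3,:3].T@V[:3,3]
    return c,d
def onz(im,u,v,z):
    c,d=ray(im,u,v); return c+d*(z-c[2])/d[2]
def proj(im,p):
    K=np.array(im['mtx']);V=np.array(im['view'])
    q=K@(V[:3,:3]@np.array(p,float)+V[:3,3]); return q[:2]/q[2]
E
python3 - <<'E'
from h import *
o=get_obs();print({k:np.round(v,3).tolist() for k,v in o.items()})
print(R.from_rotvec(o['orientation']).as_matrix().round(3))
for n in ['top','side','wrist']:
    im=snap(n,n+'0.png'); np.savez('pics/'+n+'0.npz',**im); c,d=ray(im,320,200);print(n,c.round(),d.round(3),np.array(im['mtx']).round(1).tolist())
E
```

```text
pics
{'t': 0.0, 'qpos': [1.228, 0.424, 1.631, -0.0, 1.089, -0.019], 'qvel': [-0.0, -0.0, -0.002, -0.001, -0.001, 0.0], 'joint_torque': [0.001, -54.463, -27.367, 0.064, 0.023, -0.0], 'ee_pos': [198.654, 591.993, 221.897], 'orientation': [-0.968, 1.346, 0.967], 'ft_force': [-0.647, 0.331, -0.301], 'moment': [0.068, 0.027, -0.026], 'width': 88.081}
[[-0.001 -0.948  0.318]
 [-0.001  0.318  0.948]
 [-1.     0.    -0.002]]
top [ 493.  -66. 1214.] [ 0.09   0.014 -0.996] [[427.8, 0.0, 323.1], [0.0, 427.8, 201.9], [0.0, 0.0, 1.0]]
side [ 402. -677.  769.] [ 0.17   0.667 -0.726] [[406.4, 0.0, 324.8], [0.0, 406.4, 208.1], [0.0, 0.0, 1.0]]
wrist [124. 618. 384.] [ 0.266 -0.094 -0.959] [[340.4, 0.0, 321.0], [0.0, 340.4, 202.0], [0.0, 0.0, 1.0]]
```

View pics/top0.png

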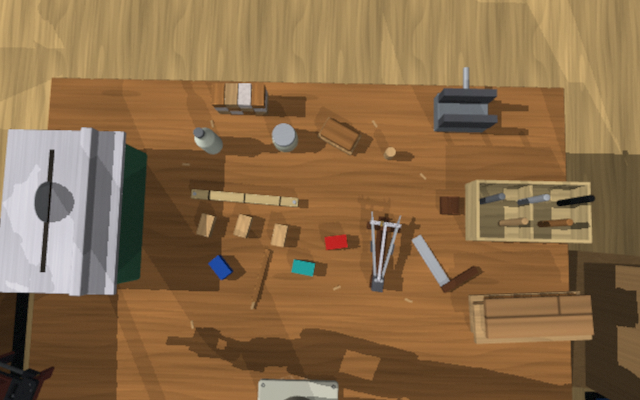

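View pics/side0.png

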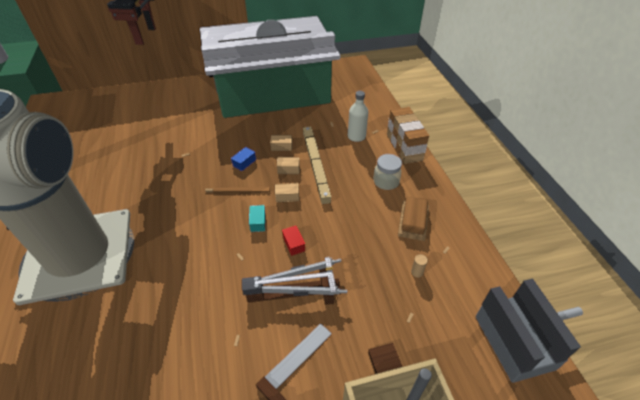

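View pics/wrist0.png

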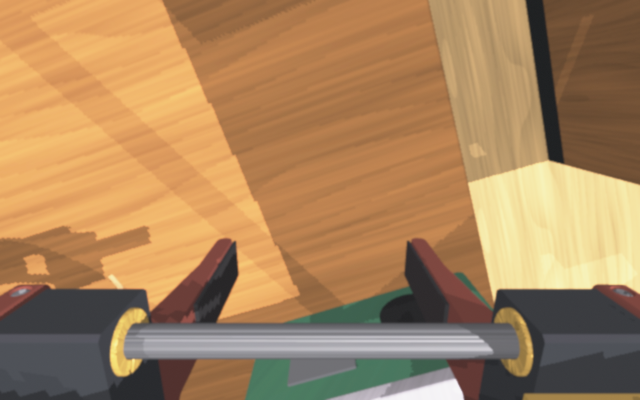

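The top view shows the pale blocks at (205,225), (243,226) and (280,235). The look-alikes are blue (220,266), turquoise (303,267) and red (336,242), all to be left alone. The fence runs (192,195)–(298,202), the tweezers are near (383,250) and the pencil is at (262,280). A close crop will check the choice.

Run:
```python
from h import *
im=dict(np.load('pics/top0.npz'))
p=im['pixels'][:,:,::-1]
a=cv2.resize(p[180:300,180:420],None,fx=3.3,fy=3.3,interpolation=cv2.INTER_CUBIC)
cv2.imwrite('pics/crop1.png',a)
im2=dict(np.load('pics/side0.npz'))
a=cv2.resize(im2['pixels'][120:320,220:360,::-1],None,fx=3,fy=3,interpolation=cv2.INTER_CUBIC)
cv2.imwrite('pics/crop2.png',a)
for n,u,v,z in [('bl',207,225,30),('bm',243,226,30),('br',280,235,30),('fL',192,194,25),('fR',298,202,25),('tail',377,285,40),('tipc',386,222,51)]: print(n,onz(im,u,v,z).round(1))
print(p[226,243],p[226,207],p[235,280],p[240,270],p[235,225])
```

```text
bl [522.9 261.6  30. ]
bm [522.3 161.7  30. ]
br [499.7  58.5  30. ]
fL [608.7 308.9  25. ]
fR [592.6  11.6  25. ]
tail [ 370.5 -209.4   40. ]
tipc [ 541.1 -230.6   51. ]
[118 171 212] [113 163 203] [118 171 213] [ 58 102 147] [ 49  88 128]
```

View pics/crop1.png

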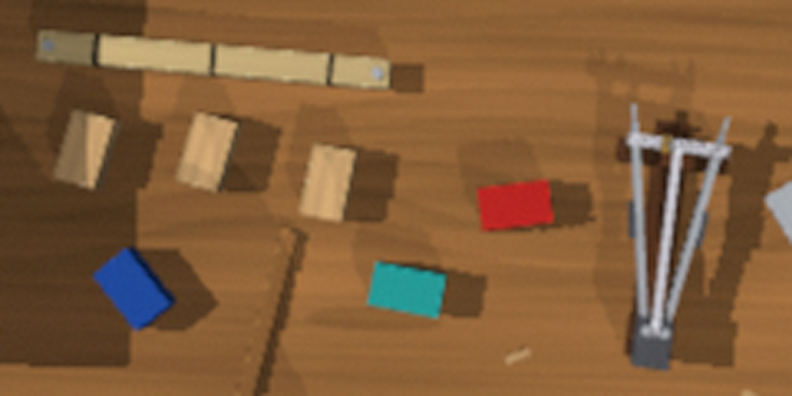

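View pics/crop2.png

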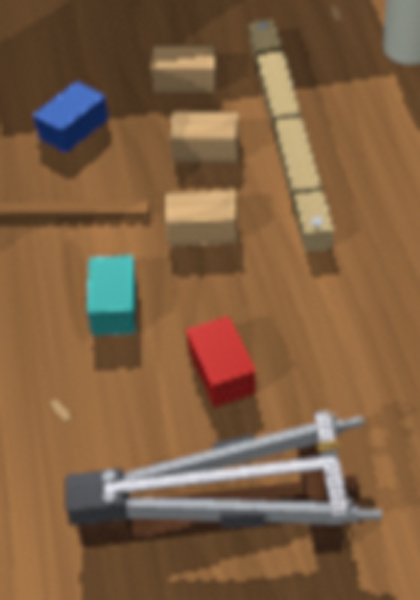

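```bash
python3 -m crank '[[[0,-2.8,-4.6],[0,0,0],8],[[0,-2.8,-4.6],[0,0,0],8],[[0,-2.8,-4.6],[0,0,0],7],[[0,-2.8,-4.6],[0,0,0],6],[[0,-2.8,-4.6],[0,0,0],6]]'; python3 -m crank '[[[0,-5.2,-1.8],[0,0,0],6],[[0,-5.2,-1.8],[0,0,0],6],[[0,-5.2,-1.8],[0,0,0],6],[[0,-5.2,-1.8],[7.2,0,0],6],[[0,-5.2,-1.8],[7.2,0,0],6]]';  python3 -m crank '[[[0,0,0],[7.2,0,0],6],[[0,0,0],[0,0,0],6]]'
python3 - <<'E'
from h import *
o=get_obs();print(o['ee_pos'],R.from_rotvec(o['orientation']).as_matrix().round(3))
im=snap('wrist','w1.png');np.savez('pics/w1.npz',**im)
E
```

```text
t: 0.78
ee_pos: [258.4, 328.2, 222.6]
orientation: [-0.968, 1.345, 0.968]
ft_force: [0.4, 0.0, 1.0]
width: 60.3
t: 1.4
ee_pos: [473.1, 155.4, 222.7]
orientation: [-0.773, 1.429, 0.773]
ft_force: [-0.1, 0.4, -0.6]
width: 60.1
t: 1.65
ee_pos: [471.7, 156.1, 222.3]
orientation: [-0.679, 1.463, 0.679]
ft_force: [0.0, -0.1, 0.0]
width: 59.8
[471.71483658 156.06084074 222.34336259] [[-0.001 -0.764  0.645]
 [-0.     0.645  0.764]
 [-1.     0.    -0.001]]
```

View pics/w1.png

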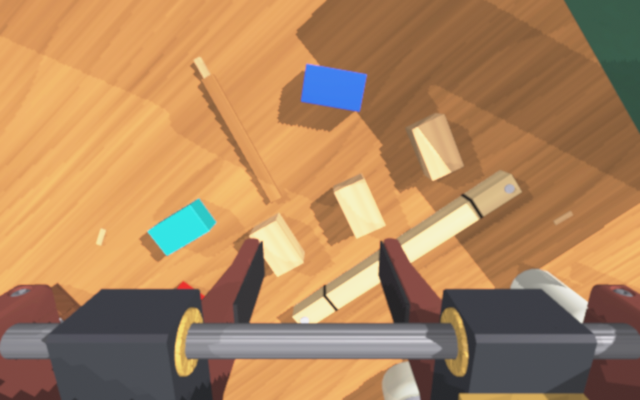

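```bash
python3 -m crank '[[[0,0,0],[-9.2,0,0],6],[[0,0,0],[-9.2,0,0],6],[[0,0,0],[-9.2,0,0],6],[[0,0,0],[-9.2,0,0],6],[[0,-4,0],[0,0,0],6]]'; python3 -m crank '[[[0,-4,0],[0,0,0],6],[[0,-4,0],[0,0,0],6],[[0,0,0],[0,0,0],6]]'
python3 - <<'E'
from h import *
o=get_obs();print(o['ee_pos'],R.from_rotvec(o['orientation']).as_matrix().round(3))
im=snap('wrist','w2.png');np.savez('pics/w2.npz',**im)
E
```

```text
t: 2.33
ee_pos: [509.5, 155.2, 222.7]
orientation: [-1.171, 1.234, 1.173]
ft_force: [1.1, 0.2, 0.6]
width: 60.1
t: 2.7
ee_pos: [593.0, 150.3, 222.5]
orientation: [-1.168, 1.234, 1.168]
ft_force: [-0.4, 0.2, 0.6]
width: 60.0
[593.02700365 150.34083723 222.45937287] [[ 0.001 -0.998  0.056]
 [ 0.     0.056  0.998]
 [-1.    -0.001  0.   ]]
```

View pics/w2.png

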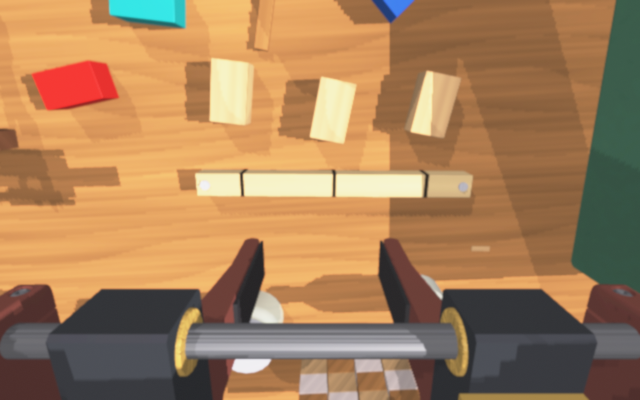

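The wrist view shows the three pale blocks at (231,91), (333,110) and (433,104), the fence at rows 172–196, and kerfs at columns 243, 334 and 425.

```bash
cat > m.py <<'E'
from h import *
def pale(im):
    hsv=cv2.cvtColor(im['pixels'],cv2.COLOR_RGB2HSV); return hsv
E
python3 - <<'E'
from h import *
im=dict(np.load('pics/w2.npz'));p=im['pixels']
hsv=cv2.cvtColor(p,cv2.COLOR_RGB2HSV)
for u,v in [(231,85),(231,112),(333,110),(425,100),(440,110),(280,100),(400,150),(300,184),(460,184),(500,150),(243,184),(425,184)]: print((u,v),hsv[v,u],p[v,u])
a=cv2.resize(p[50:210,180:480,::-1],None,fx=2.6,fy=2.6,interpolation=cv2.INTER_CUBIC); cv2.imwrite('pics/crop3.png',a)
E
```

```text
(231, 85) [ 26  65 247] [247 238 184]
(231, 112) [ 24  71 247] [247 234 178]
(333, 110) [ 27  58 247] [247 241 191]
(425, 100) [ 25  66 247] [247 237 183]
(440, 110) [ 16 107 220] [220 176 128]
(280, 100) [ 15 147 229] [229 163  97]
(400, 150) [ 14 147 186] [186 128  79]
(300, 184) [ 27  45 247] [247 243 203]
(460, 184) [173  11 185] [185 177 179]
(500, 150) [ 14 144 151] [151 105  66]
(243, 184) [ 17  95 182] [182 153 114]
(425, 184) [18 91 90] [90 77 58]
```

View pics/crop3.png

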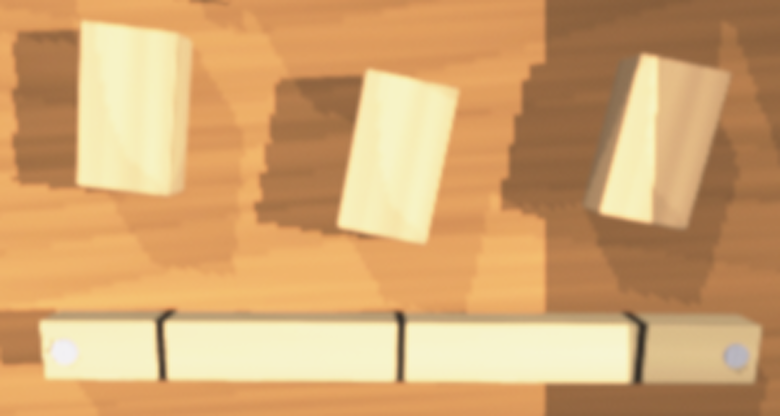

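Run:
```python
from h import *
im=dict(np.load('pics/w2.npz'))
f=lambda u,v,z:onz(im,180+(u+.5)/2.6-.5,50+(v+.5)/2.6-.5,z)
B={'R':[(82,22),(183,34),(171,193),(77,186)],'M':[(366,69),(459,89),(427,243),(337,229)],'L':[(641,54),(730,72),(688,229),(601,213)]}
for k,c in B.items():
    P=np.array([f(*q,30)[:2] for q in c]); e=lambda i,j:P[i]-P[j]
    ax=(P[3]+P[2]-P[0]-P[1])/2
    print(k,P.mean(0).round(1),'len',np.linalg.norm(ax).round(1),'wid',np.linalg.norm((P[1]+P[2]-P[0]-P[3])/2).round(1),'yaw',np.degrees(np.arctan2(ax[1],ax[0])).round(1))
for q in [(162,321),(400,321),(640,322),(40,322),(760,325)]: print(q,f(*q,25).round(1))
```

```text
R [502.1  64.4] len 59.0 wid 37.0 yaw -10.8
M [525.7 165.8] len 59.7 wid 36.0 yaw -14.1
L [525.7 268.9] len 59.3 wid 35.0 yaw -13.0
(162, 321) [584.9  66.   25. ]
(400, 321) [590.4 164.2  25. ]
(640, 322) [596.4 263.2  25. ]
(40, 322) [582.5  15.6  25. ]
(760, 325) [600.4 312.8  25. ]
```

Block sizes and kerf spacing (98.7 mm against 100) agree with what's given. I'll grasp the middle block first.

```bash
python3 -m crank '[[[3.6,3.4,0.6],[0,0,0],6],[[3.6,3.4,0.6],[0,0,0],6],[[4.5,0,0],[5.5,0,0],6],[[4.5,0,0],[5.4,0,0],6],[[2.5,0,0],[0,0,0],6]]';python3 -m crank '[[[0,0,0],[0,0,0],6]]'
python3 - <<'E'
from h import *
im=snap('wrist','w3.png');np.savez('pics/w3.npz',**im)
o=get_obs();print(R.from_rotvec(o['orientation']).as_matrix().round(3)[:,2])
E
```

```text
t: 3.38
ee_pos: [521.3, 165.8, 34.0]
orientation: [-1.025, 1.319, 1.027]
ft_force: [-0.1, 0.0, 0.6]
width: 59.8
t: 3.5
ee_pos: [521.4, 165.6, 34.4]
orientation: [-1.025, 1.32, 1.028]
ft_force: [0.0, 0.4, 0.1]
width: 60.0
[ 0.244  0.97  -0.001]
```

View pics/w3.png

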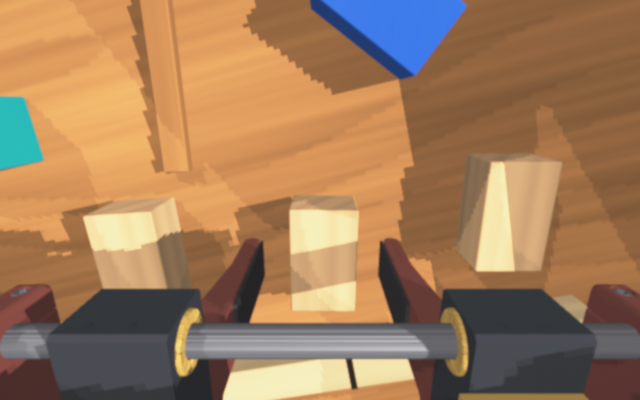

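```bash
python3 -m crank '[[[1.5,-0.4,0],[0,0,0],6],[[1.5,0,0],[0,0,0],6],[[0,0,0],[0,0,0],3],[[0,0,0],[0,0,0],3],[[0,0,0],[0,0,0],3]]';python3 -m crank '[[[0,0,0],[0,0,0],3],[[0,0,0],[0,0,0],3]]'
```

```text
t: 4.18
ee_pos: [528.4, 164.7, 6.0]
orientation: [-1.024, 1.316, 1.024]
ft_force: [-0.2, -0.3, -0.1]
width: 36.1
t: 4.42
ee_pos: [528.3, 164.7, 5.9]
orientation: [-1.024, 1.316, 1.024]
ft_force: [-0.2, -1.0, 1.9]
width: 36.1
```

```bash
python3 -m crank '[[[-0.5,0,0],[-5.5,0,0],3],[[0,0,0],[-5.4,0,0],3],[[0,-1.5,0.15],[0,0,0],3],[[0,-1.5,0.15],[0,0,0],3],[[0,0,0],[0,0,0],3]]';python3 -m crank '[[[0,0,0],[0,0,0],3]]'
python3 - <<'E'
from h import *
im=snap('wrist','w4.png');np.savez('pics/w4.npz',**im)
o=get_obs();print(R.from_rotvec(o['orientation']).as_matrix().round(3)[:,2])
E
```

```text
t: 5.05
ee_pos: [560.4, 166.1, 10.8]
orientation: [-1.165, 1.235, 1.164]
ft_force: [0.4, -0.0, -1.2]
width: 36.2
t: 5.18
ee_pos: [558.0, 165.7, 10.4]
orientation: [-1.165, 1.237, 1.166]
ft_force: [-0.6, 0.5, -1.0]
width: 35.9
[ 0.059  0.998 -0.   ]
```

View pics/w4.png

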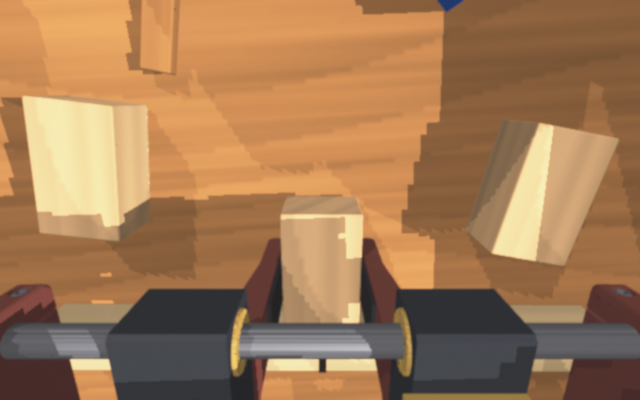

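```bash
python3 -m crank '[[[0.5,0,0],[0,0,0],3],[[0,-0.2,0],[0,0,0],3],[[0,-0.2,0],[0,0,0],3],[[0,0,0],[0,0,0],3]]';python3 -m crank '[[[0,-0.1,0],[0,0,0],3],[[0,0,0],[0,0,0],3]]'
```

```text
t: 5.72
ee_pos: [561.7, 165.7, 5.7]
orientation: [-1.166, 1.237, 1.166]
ft_force: [-1.8, 0.0, 4.7]
width: 35.8
t: 5.98
ee_pos: [562.8, 165.6, 5.7]
orientation: [-1.166, 1.237, 1.166]
ft_force: [-2.4, 0.2, 4.4]
width: 35.7
```

```bash
python3 -m crank '[[[0,-0.1,0],[0,0,0],3],[[0,0,0],[0,0,0],3]]';python3 -m crank '[[[0,-0.1,0],[0,0,0],3],[[0,0,0],[0,0,0],3]]'
```

```text
t: 6.22
ee_pos: [564.1, 165.5, 5.7]
orientation: [-1.166, 1.236, 1.166]
ft_force: [-2.3, 0.7, 4.4]
width: 35.6
t: 6.48
ee_pos: [564.4, 165.5, 5.7]
orientation: [-1.165, 1.238, 1.167]
ft_force: [-4.6, 1.8, 7.2]
width: 35.6
```

```bash
python3 -m crank '[[[0,-0.1,0],[0,0,0],3],[[0,0,0],[0,0,0],3]]';python3 -m crank '[[[0,-0.1,0],[0,0,0],3],[[0,0,0],[0,0,0],3]]'
```

```text
t: 6.72
ee_pos: [564.4, 165.5, 5.7]
orientation: [-1.164, 1.239, 1.168]
ft_force: [-8.3, 2.0, 9.6]
width: 35.8
t: 6.98
ee_pos: [564.4, 165.5, 5.7]
orientation: [-1.164, 1.241, 1.169]
ft_force: [-11.6, 2.7, 13.3]
width: 35.9
```

```bash
python3 -m crank '[[[0,0,0],[0,0,0],5.5],[[0,0,0],[0,0,0],5.5],[[-4.5,0,0],[0,0,0],5.5],[[-4.5,0,0],[0,0,0],5.5],[[0,2.8,-5.2],[0,0,0],6]]';python3 -m crank '[[[0,2.8,-5.2],[0,0,0],6],[[0,0,0],[7.5,0,0],6],[[2,0,0],[0,0,0],6]]'
python3 - <<'E'
from h import *
im=snap('wrist','w5.png');np.savez('pics/w5.npz',**im)
o=get_obs();print(o['ee_pos'],R.from_rotvec(o['orientation']).as_matrix().round(3)[:,2])
E
```

```text
t: 7.6
ee_pos: [541.6, 116.9, 99.4]
orientation: [-1.172, 1.225, 1.161]
ft_force: [-0.3, -1.2, -1.1]
width: 59.0
t: 7.98
ee_pos: [506.8, 64.0, 76.7]
orientation: [-1.068, 1.291, 1.064]
ft_force: [1.1, -0.2, 0.0]
width: 60.3
[504.93032988  64.11409517  73.95789218] [ 0.19   0.982 -0.   ]
```

View pics/w5.png

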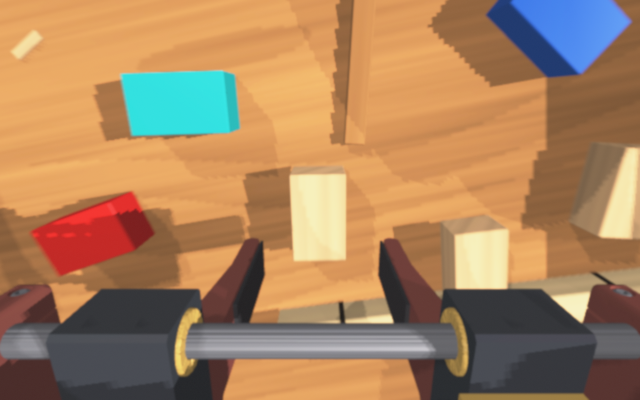

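The R block sits squarely between the fingers at (318,215).

```bash
python3 -m crank '[[[3.4,0,0],[0,0,0],6],[[3.4,0.1,0],[0,0,0],6],[[0,0,0],[0,0,0],3],[[0,0,0],[0,0,0],3],[[0,0,0],[0,0,0],3]]';python3 -m crank '[[[0,0,0],[0,0,0],3]]'
```

```text
t: 8.65
ee_pos: [505.4, 65.1, 9.0]
orientation: [-1.069, 1.291, 1.067]
ft_force: [-0.3, 0.8, -0.7]
width: 36.0
t: 8.78
ee_pos: [505.3, 65.1, 8.9]
orientation: [-1.069, 1.291, 1.067]
ft_force: [-0.3, 0.2, 5.7]
width: 35.8
```

```bash
python3 -m crank '[[[-0.5,0,0],[-7.5,0,0],3],[[0,-1.6,0.2],[0,0,0],3],[[0,-1.6,0.2],[0,0,0],3],[[0,-1.6,0.1],[0,0,0],3],[[0,0,0],[0,0,0],3]]';python3 -m crank '[[[0,0,0],[0,0,0],3]]'
python3 - <<'E'
from h import *
im=snap('wrist','w6.png');np.savez('pics/w6.npz',**im)
o=get_obs();print(R.from_rotvec(o['orientation']).as_matrix().round(3)[:,2])
E
```

```text
t: 9.4
ee_pos: [554.4, 67.2, 12.6]
orientation: [-1.166, 1.235, 1.164]
ft_force: [-1.0, 0.4, -0.3]
width: 35.5
t: 9.52
ee_pos: [551.9, 67.1, 12.3]
orientation: [-1.165, 1.238, 1.167]
ft_force: [-0.9, 0.5, -0.2]
width: 35.9
[ 0.059  0.998 -0.   ]
```

View pics/w6.png

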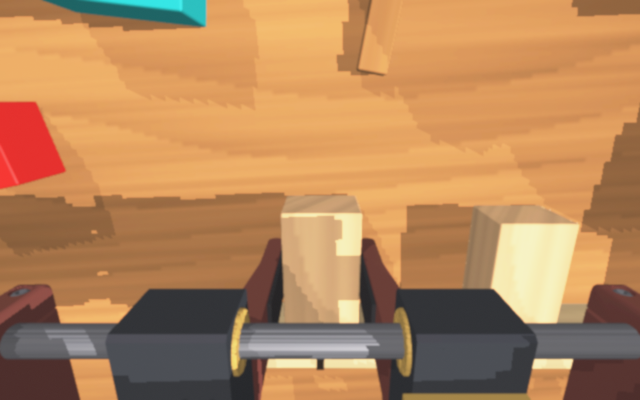

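```bash
python3 -m crank '[[[0.5,0,-0.05],[0,0,0],3],[[0,-0.2,0],[0,0,0],3],[[0,-0.2,0],[0,0,0],3],[[0,-0.1,0],[0,0,0],3],[[0,0,0],[0,0,0],3]]';python3 -m crank '[[[0,-0.1,0],[0,0,0],3],[[0,0,0],[0,0,0],3]]'
python3 -m crank '[[[0,-0.1,0],[0,0,0],3],[[0,0,0],[0,0,0],3]]'
```

```text
t: 10.2
ee_pos: [555.1, 66.4, 8.2]
orientation: [-1.164, 1.239, 1.169]
ft_force: [-8.2, 0.1, 15.8]
width: 35.3
t: 10.45
ee_pos: [555.9, 66.4, 8.2]
orientation: [-1.164, 1.24, 1.169]
ft_force: [-8.5, 0.2, 15.4]
width: 36.1
t: 10.7
ee_pos: [557.0, 66.3, 8.2]
orientation: [-1.164, 1.24, 1.169]
ft_force: [-8.6, 1.8, 15.9]
width: 35.8
```

```bash
python3 -m crank '[[[-0.1,-0.1,0],[0,0,0],3],[[0,0,0],[0,0,0],3]]';python3 -m crank '[[[0,-0.1,0],[0,0,0],3],[[0,0,0],[0,0,0],3]]'
python3 -m crank '[[[0,-0.1,0],[0,0,0],3],[[0,0,0],[0,0,0],3]]'
```

```text
t: 10.95
ee_pos: [557.9, 66.2, 8.3]
orientation: [-1.164, 1.24, 1.169]
ft_force: [-5.9, 0.6, 5.3]
width: 36.0
t: 11.2
ee_pos: [557.9, 66.2, 8.3]
orientation: [-1.163, 1.241, 1.17]
ft_force: [-8.1, 2.2, 8.8]
width: 36.1
t: 11.45
ee_pos: [557.9, 66.2, 8.3]
orientation: [-1.162, 1.243, 1.172]
ft_force: [-12.0, 2.9, 12.1]
width: 36.1
```

```bash
python3 -m crank '[[[0,0,0],[0,0,0],5.5],[[0,0,0],[0,0,0],5.5],[[-4.5,0,0],[0,0,0],5.5],[[-4.5,0,0],[0,0,0],5.5],[[0,1,5],[0,0,0],6]]';python3 -m crank '[[[0,1,5],[0,0,0],6],[[0,1,5],[0,0,0],6],[[0,1,5],[0,0,0],6],[[0,0,0],[9.7,0,0],6],[[2,0,0],[0,0,0],6]]'
python3 - <<'E'
from h import *
im=snap('wrist','w7.png');np.savez('pics/w7.npz',**im)
o=get_obs();print(o['ee_pos'],R.from_rotvec(o['orientation']).as_matrix().round(3)[:,2])
E
```

```text
t: 12.08
ee_pos: [559.0, 115.5, 102.3]
orientation: [-1.165, 1.232, 1.158]
ft_force: [-0.5, 0.6, -0.1]
width: 59.4
t: 12.7
ee_pos: [535.4, 269.3, 79.1]
orientation: [-1.042, 1.304, 1.04]
ft_force: [-0.1, 0.6, -0.6]
width: 59.6
[533.15879237 267.55999725  75.58103674] [ 0.222  0.975 -0.001]
```

View pics/w7.png

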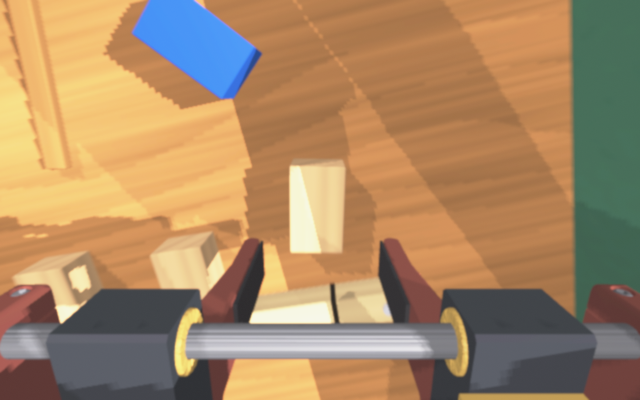

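```bash
python3 -m crank '[[[3.4,0.5,0],[0,0,0],6],[[3.4,0,0],[0,0,0],6],[[0,0,0],[0,0,0],3],[[0,0,0],[0,0,0],3],[[0,0,0],[0,0,0],3]]';python3 -m crank '[[[0,0,0],[0,0,0],3]]'
```

```text
t: 13.38
ee_pos: [530.3, 269.3, 11.9]
orientation: [-1.04, 1.306, 1.039]
ft_force: [0.9, -0.1, -0.2]
width: 35.6
t: 13.5
ee_pos: [530.1, 269.4, 11.8]
orientation: [-1.04, 1.306, 1.039]
ft_force: [0.0, 0.3, 3.4]
width: 35.9
```

```bash
python3 -m crank '[[[-0.4,0,0],[-9.7,0,0],3],[[0,-1.8,-0.1],[0,0,0],3],[[0,-1.8,-0.15],[0,0,0],3],[[0,0,0],[0,0,0],3],[[0,0,0],[0,0,0],3]]'
python3 - <<'E'
from h import *
im=snap('wrist','w8.png');np.savez('pics/w8.npz',**im)
o=get_obs();print(o['ee_pos'],R.from_rotvec(o['orientation']).as_matrix().round(3)[:,2])
E
```

```text
t: 14.12
ee_pos: [564.9, 264.3, 14.3]
orientation: [-1.165, 1.238, 1.165]
ft_force: [-0.4, 0.4, -0.5]
width: 36.1
[564.62611506 264.33011076  14.28101091] [ 0.059  0.998 -0.   ]
```

View pics/w8.png

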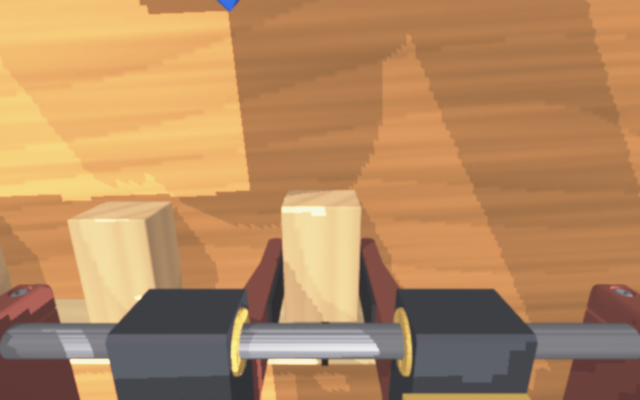

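```bash
python3 -m crank '[[[0.3,-0.2,0.12],[0,0,0],3],[[0,-0.2,0],[0,0,0],3],[[0,0,0],[0,0,0],3]]';python3 -m crank '[[[0,-0.1,0],[0,0,0],3],[[0,0,0],[0,0,0],3]]'
python3 -m crank '[[[0,-0.1,0],[0,0,0],3],[[0,0,0],[0,0,0],3]]'
```

```text
t: 14.55
ee_pos: [569.2, 265.8, 11.7]
orientation: [-1.166, 1.236, 1.166]
ft_force: [-0.9, 0.5, 2.6]
width: 35.8
t: 14.8
ee_pos: [570.2, 265.6, 11.7]
orientation: [-1.166, 1.236, 1.166]
ft_force: [-0.5, 0.9, 3.2]
width: 35.7
t: 15.05
ee_pos: [571.3, 265.5, 11.7]
orientation: [-1.166, 1.236, 1.166]
ft_force: [-1.9, 1.4, 4.0]
width: 35.7
```

```bash
python3 -m crank '[[[0,-0.1,0],[0,0,0],3],[[0,0,0],[0,0,0],3]]';python3 -m crank '[[[0,-0.1,0],[0,0,0],3],[[0,0,0],[0,0,0],3]]'
```

```text
t: 15.3
ee_pos: [572.3, 265.4, 11.7]
orientation: [-1.166, 1.236, 1.166]
ft_force: [-2.6, 0.8, 4.6]
width: 35.8
t: 15.55
ee_pos: [572.3, 265.4, 11.7]
orientation: [-1.165, 1.238, 1.167]
ft_force: [-5.4, 0.3, 7.8]
width: 35.9
```

```bash
python3 -m crank '[[[0,-0.1,0],[0,0,0],3],[[0,0,0],[0,0,0],3],[[0,0,0],[0,0,0],5.5],[[0,0,0],[0,0,0],5.5],[[-4,0,0],[0,0,0],5.5]]';python3 -m crank '[[[-5,0,0],[0,0,0],6],[[-5,-1.3,-3.8],[0,0,0],6],[[-5,-1.3,-3.8],[0,0,0],6],[[0,0,-3.8],[0,0,0],7],[[0,0,0],[0,0,0],8]]'
python3 - <<'E'
from h import *
o=get_obs();print(o['ee_pos'],R.from_rotvec(o['orientation']).as_matrix().round(3)[:,2])
im=snap('wrist','w9.png');np.savez('pics/w9.npz',**im)
p=im['pixels']
a=cv2.resize(p[50:210,180:480,::-1],None,fx=2.6,fy=2.6,interpolation=cv2.INTER_CUBIC); cv2.imwrite('pics/crop9.png',a)
E
```

```text
t: 16.18
ee_pos: [572.3, 264.1, 49.0]
orientation: [-1.165, 1.242, 1.168]
ft_force: [1.1, 0.3, -0.4]
width: 54.8
t: 16.8
ee_pos: [593.3, 149.7, 199.8]
orientation: [-1.164, 1.237, 1.163]
ft_force: [0.1, -0.7, -0.4]
width: 76.6
[593.34039562 149.67465392 199.75155172] [ 0.062  0.998 -0.   ]
```

View pics/crop9.png

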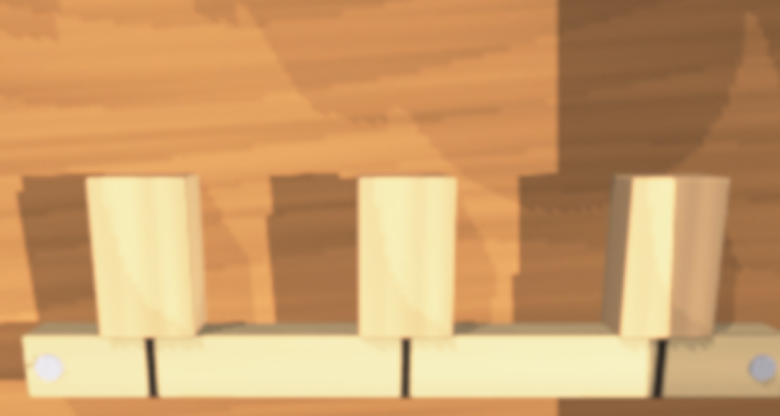

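Run:
```python
from h import *
im=dict(np.load('pics/w9.npz'));p=im['pixels']
a=cv2.resize(p[160:190,180:480,::-1],None,fx=8,fy=8,interpolation=cv2.INTER_CUBIC)
a=np.vstack([a[:,:800],a[:,800:1600],a[:,1600:]]) ;cv2.imwrite('pics/crop9b.png',a[:720])
```

```text
(no output)
```

View pics/crop9b.png

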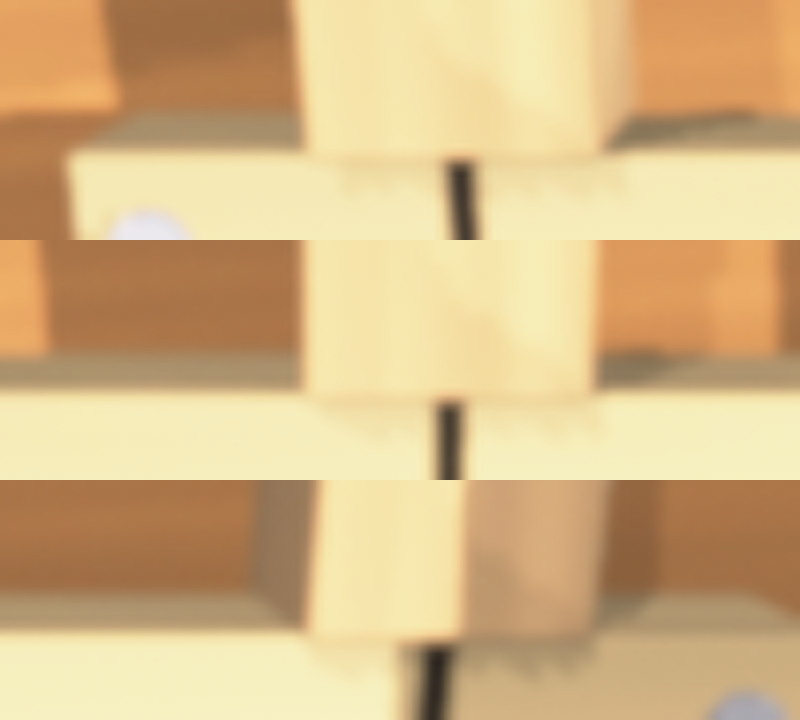

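Run:
```python
from h import *
im=dict(np.load('pics/w9.npz'))
f=lambda u,v,z:onz(im,180+(u+.5)/8-.5,160+(v+.5)/8-.5,z)
xf=np.array([.9983,-.0585]);yf=np.array([.0585,.9983])
for n,a,b,k,v in [('R',305,602,460,160),('M',1104,1394,1249,163),('L',1908,2192,2036,165)]:
    A,B,K=f(a,157,30)[:2],f(b,156,30)[:2],f(k,v,25)[:2]
    print(n,'w',(B-A)@yf.round(1),'dy',((A+B)/2-K)@yf,'yaw',np.degrees(np.arctan2(-(B-A)[0],(B-A)[1])), A@xf,B@xf)
# rear corners (crop9)
g=lambda u,v:onz(im,180+(u+.5)/2.6-.5,50+(v+.5)/2.6-.5,30)[:2]
for n,c in {'R':[(87,178),(192,177),(196,336),(99,337)],'M':[(359,178),(456,178),(454,337),(358.5,337)],'L':[(632,177),(729,177),(713,336),(620,337)]}.items():
    P=np.array([g(*q) for q in c]);ax=(P[3]+P[2]-P[0]-P[1])/2
    print(n,P.mean(0),np.linalg.norm(ax),np.degrees(np.arctan2(ax[1],ax[0])))
```

```text
R w 37.15525539186659 dy 0.4911020320535121 yaw -3.355346500811974 580.1126787133546 580.1137577882319
M w 36.26372541982691 dy -0.22377981045251585 yaw -3.350507411499283 580.4585278350756 580.4565308326073
L w 35.49738904165844 dy -0.05384362761862438 yaw -3.3461557602776124 580.8064917627019 580.8018519662629
R [555.43540797  68.40946128] 59.249192537905955 -4.853367452286434
M [561.71782284 166.55313397] 59.24982147676214 -3.2711919022211324
L [567.61190375 265.88789458] 59.40657181006161 -2.8804330531869105
```

The blocks are within 0.5 mm of their kerfs and flat on the fence. Next the tweezers. I'll view them with the camera turned to the tip side, so it can see the pointer during the squeeze.

Run:
```python
from h import *
o=get_obs();print(np.round(o['qpos'],3))
```

```text
[ 0.23   0.431  1.678  0.     1.032 -1.28 ]
```

```bash
python3 -m crank '[[[0,1.85,-5.4],[0,0,0],8.7],[[0,1.85,-5.4],[0,0,0],8.7],[[0,1.85,-5.4],[0,0,0],8.7],[[0,1.85,-5.4],[0,0,0],8.7],[[0,1.85,-5.4],[0,0,0],8.7]]' | head -2;python3 -m crank '[[[0,1.85,-5.4],[0,0,0],8.7],[[0,1.85,-5.4],[0,0,0],8.7],[[0,0,0],[10.2,0,0],8.7],[[0,0,0],[10.2,0,0],8.7],[[0,0,0],[10.2,0,0],8.7]]' | head -3;python3 -m crank '[[[0,0,0],[10.2,0,0],8.7],[[0,0,0],[10.2,0,0],8.7],[[0,0,0],[10.2,0,0],8.7],[[0,0,0],[10.2,0,0],8.7],[[0,0,0],[10.2,0,0],8.7]]' | head -3;python3 -m crank '[[[0,0,0],[10.2,0,0],8.7],[[0,0,0],[10.2,0,0],8.7],[[0,0,0],[10.2,0,0],8.7],[[0,0,0],[10.2,0,0],8.7],[[0,0,0],[10.2,0,0],8.7]]' | head -3; python3 -m crank '[[[0,0,0],[10.2,0,0],8.7],[[0,0,0],[10.2,0,0],8.7],[[0,0,0],[10.2,0,0],8.7],[[0,0,0],[10.2,0,0],8.7],[[0,0,0],[10.2,0,0],8.7]]'
python3 - <<'E'
from h import *
o=get_obs();print(o['ee_pos'],R.from_rotvec(o['orientation']).as_matrix().round(3))
im=snap('wrist','t1.png');np.savez('pics/t1.npz',**im)
E
```

```text
t: 17.48
ee_pos: [484.5, -112.7, 198.6]
t: 18.1
ee_pos: [442.0, -217.3, 198.5]
orientation: [-0.758, 1.435, 0.759]
t: 18.73
ee_pos: [442.2, -216.9, 198.4]
orientation: [-0.065, 1.571, 0.066]
t: 19.35
ee_pos: [442.2, -216.9, 198.4]
orientation: [0.631, 1.478, -0.63]
t: 19.98
ee_pos: [442.2, -217.0, 198.5]
orientation: [1.302, 1.148, -1.302]
ft_force: [-0.6, -0.3, -0.6]
width: 86.7
[ 442.20523027 -216.96125197  198.45378362] [[-0.001  0.992 -0.126]
 [ 0.001 -0.126 -0.992]
 [-1.    -0.001 -0.   ]]
```

View pics/t1.png

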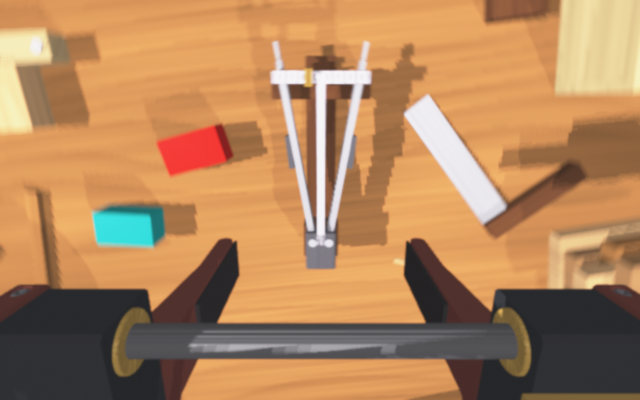

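The wrist view shows the tweezers upright in the image: spine at column 321, crossbar at row 78, rider near (309,78), shoes at (290,150) and (350,150).

Run:
```python
from h import *
im=dict(np.load('pics/t1.npz'));p=im['pixels']
a=cv2.resize(p[35:110,260:385,::-1],None,fx=6.4,fy=6.4,interpolation=cv2.INTER_CUBIC);cv2.imwrite('pics/t1c.png',a)
a=cv2.resize(p[120:280,260:385,::-1],None,fx=3.7,fy=3.7,interpolation=cv2.INTER_CUBIC);cv2.imwrite('pics/t1d.png',a)
```

```text
(no output)
```

View pics/t1c.png

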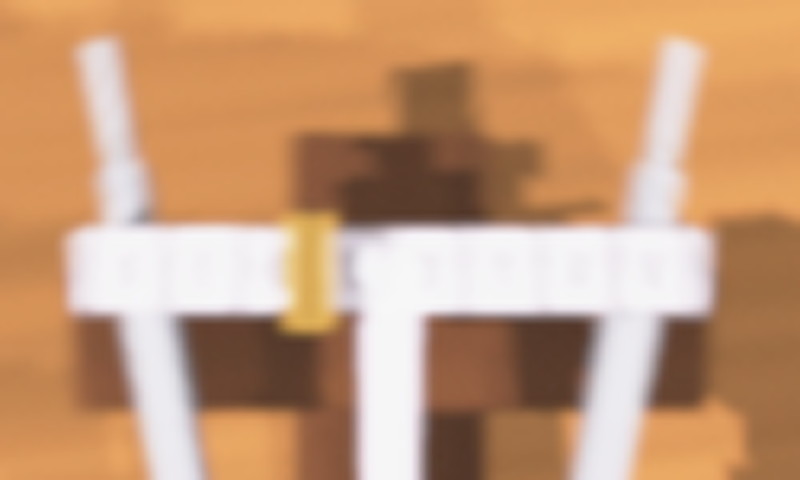

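View pics/t1d.png

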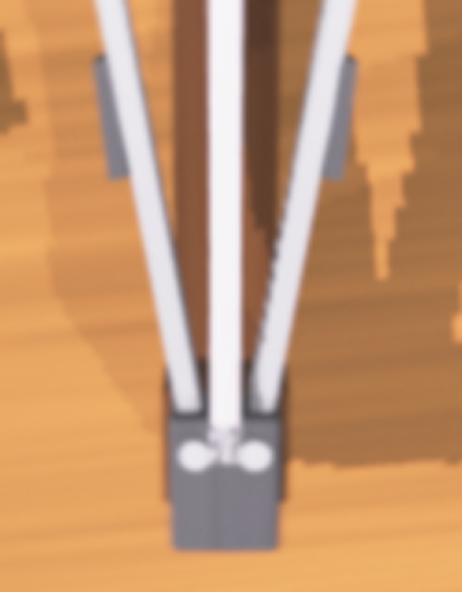

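Run:
```python
from h import *
im=dict(np.load('pics/t1.npz'))
f=lambda u,v,z:onz(im,260+(u+.5)/6.4-.5,35+(v+.5)/6.4-.5,z)
g=lambda u,v,z:onz(im,260+(u+.5)/3.7-.5,120+(v+.5)/3.7-.5,z)
A,B=f(68,270,51),f(714,270,51);C=(A+B)/2;r=f(310,270,51)
print('bar',A,B,np.linalg.norm(A-B),'yaw',np.degrees(np.arctan2((A-B)[1],(A-B)[0]))-90)
print('rider m',np.linalg.norm(r-C))
r2=f(310,325,51);r1=f(310,215,51);print(np.linalg.norm(r1-r2))
S=(g(97,57,46)+g(355,57,46)+g(112,178,46)+g(344,178,46))/4
T=g(225,549,46);print('shoe',S,'tail end',T,'bar-shoe',C-S,'tail-bar',np.linalg.norm(C-T))
for w in [(225,200),(225,400)]: print(g(*w,51))
```

```text
bar [ 544.58868188 -185.89134577   51.        ] [ 533.72884579 -271.3460171    51.        ] 86.14195778993998 yaw -7.242497126383427
rider m 10.799400829685688
13.79144185306798
shoe [ 475.01118018 -220.73781966   46.        ] tail end [ 356.82384381 -205.15455167   46.        ] bar-shoe [64.14758366 -7.88086178  5.        ] tail-bar 183.9064665749451
[ 455.552263   -217.75987307   51.        ]
[ 402.49560796 -210.99108017   51.        ]
```

```bash
python3 -m crank '[[[4,1.65,0],[0,0,0],8.7],[[4,1.7,0],[0,0,0],8.7],[[4,0,0],[0,0,0],8.7],[[3,0,0],[0,0,0],8.7],[[0,0,0],[0,0,0],8.7]]'
python3 - <<'E'
from h import *
o=get_obs();print(o['ee_pos'],R.from_rotvec(o['orientation']).as_matrix().round(3)[:,1])
im=snap('wrist','t2.png');np.savez('pics/t2.npz',**im)
E
```

```text
t: 20.65
ee_pos: [473.5, -220.4, 46.7]
orientation: [1.295, 1.156, -1.299]
ft_force: [-0.0, -0.2, 0.7]
width: 86.6
[ 473.50614326 -220.40512969   46.72055206] [ 0.993 -0.118 -0.005]
```

View pics/t2.png

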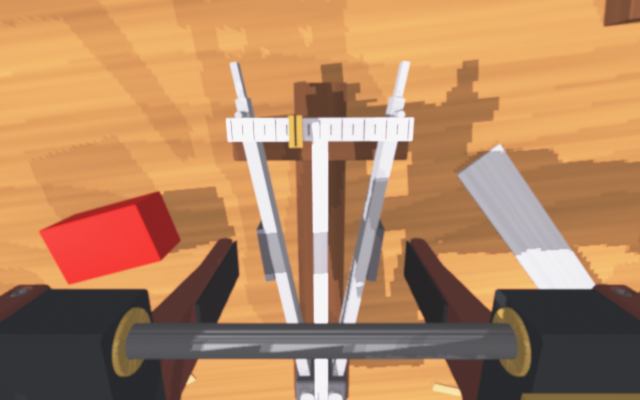

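```bash
python3 - <<'E'
from h import *
im=dict(np.load('pics/t2.npz'));p=im['pixels']
a=cv2.resize(p[90:160,220:420,::-1],None,fx=4,fy=4,interpolation=cv2.INTER_CUBIC);cv2.imwrite('pics/t2c.png',a)
hsv=cv2.cvtColor(p,cv2.COLOR_RGB2HSV)
print(p[125,286:304].tolist()); print(p[125,222:232].sum(1).tolist(),p[125,408:418].sum(1).tolist())
E
python3 -m crank '[[[1.4,0.2,0],[0,0,0],8.7],[[1.4,0,0],[0,0,0],8.7],[[0,0,0],[0,0,0],8.7]]'
```

```text
[[199, 189, 195], [220, 206, 202], [237, 219, 195], [237, 207, 135], [236, 199, 100], [237, 200, 99], [234, 195, 97], [215, 169, 86], [151, 119, 67], [126, 100, 59], [191, 149, 77], [230, 187, 94], [235, 196, 98], [236, 198, 99], [236, 196, 99], [225, 182, 105], [199, 169, 140], [184, 172, 174]]
[472, 472, 475, 523, 661, 733, 740, 740, 707, 619] [617, 678, 733, 737, 723, 615, 432, 366, 362, 361]
t: 21.08
ee_pos: [476.2, -221.9, 20.4]
orientation: [1.298, 1.151, -1.299]
ft_force: [0.1, 1.0, 1.3]
width: 86.9
```

View pics/t2c.png

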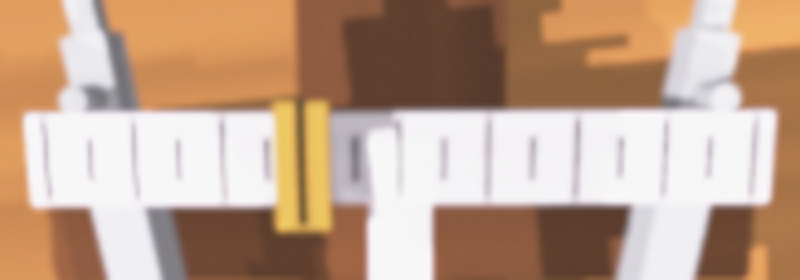

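```bash
python3 -m crank '[[[0.1,0,0],[0,0,0],6.4],[[0,0,0],[0,0,0],6.2],[[0,0,0],[0,0,0],5.5],[[0,0,0],[0,0,0],5],[[0,0,0],[0,0,0],4.5]]';python3 -m crank '[[[0,0,0],[0,0,0],4],[[0,0,0],[0,0,0],3.7],[[0,0,0],[0,0,0],3.5],[[0,0,0],[0,0,0],3.5],[[0,0,0],[0,0,0],3.5]]'
python3 - <<'E'
from h import *
im=snap('wrist','t3.png');np.savez('pics/t3.npz',**im);p=im['pixels']
a=cv2.resize(p[110:230,220:420,::-1],None,fx=4,fy=4,interpolation=cv2.INTER_CUBIC);cv2.imwrite('pics/t3c.png',a)
E
```

```text
t: 21.7
ee_pos: [477.2, -222.4, 20.4]
orientation: [1.298, 1.148, -1.298]
ft_force: [0.5, 0.1, 1.7]
width: 46.0
t: 22.32
ee_pos: [477.3, -222.4, 20.4]
orientation: [1.298, 1.148, -1.297]
ft_force: [1.8, -1.2, 5.1]
width: 35.4
```

View pics/t3.png

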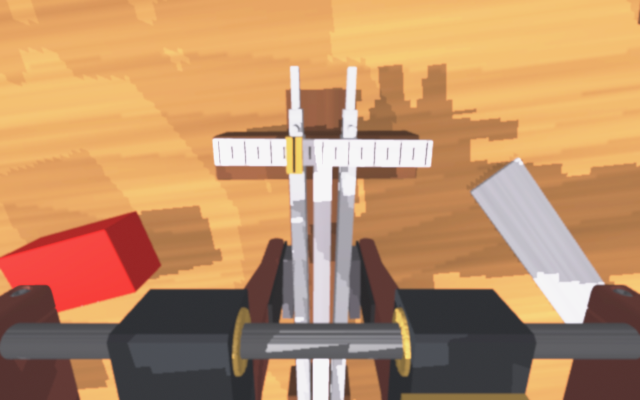

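View pics/t3c.png

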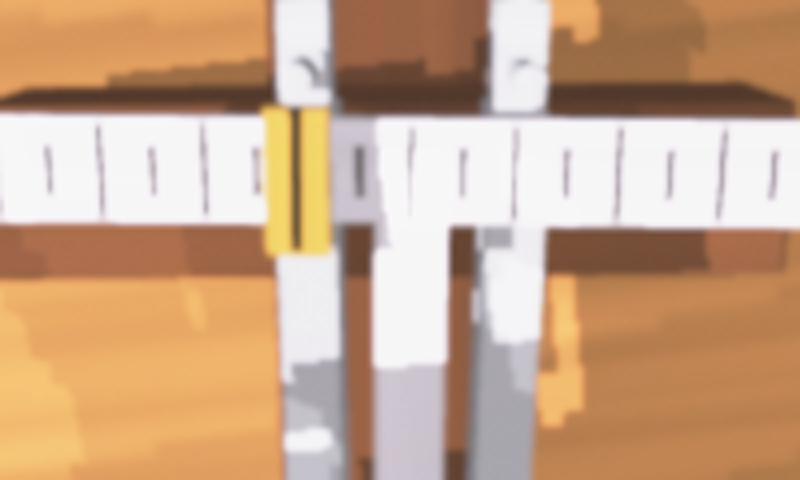

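```bash
python3 -m crank '[[[-0.5,0,0],[0,0,0],3.55],[[-1,0,0],[0,0,0],3.55],[[-1.5,0,0],[0,0,0],3.55],[[-1,0,0],[0,0,0],3.55],[[0,0,0],[0,0,0],3.55]]'
python3 - <<'E'
from h import *
im=snap('wrist','t4.png');np.savez('pics/t4.npz',**im);p=im['pixels']
s=snap('side','s4.png')
b=cv2.resize(s['pixels'][190:330,210:370,::-1],None,fx=3,fy=3,interpolation=cv2.INTER_CUBIC)
a=cv2.resize(p[110:250,240:400,::-1],None,fx=3,fy=3,interpolation=cv2.INTER_CUBIC);cv2.imwrite('pics/t4c.png',np.vstack([a[:300],b[:300]]))
E
```

```text
t: 23.0
ee_pos: [477.5, -222.5, 61.4]
orientation: [1.298, 1.147, -1.297]
ft_force: [-0.0, -1.4, -0.5]
width: 35.8
```

View pics/t4c.png

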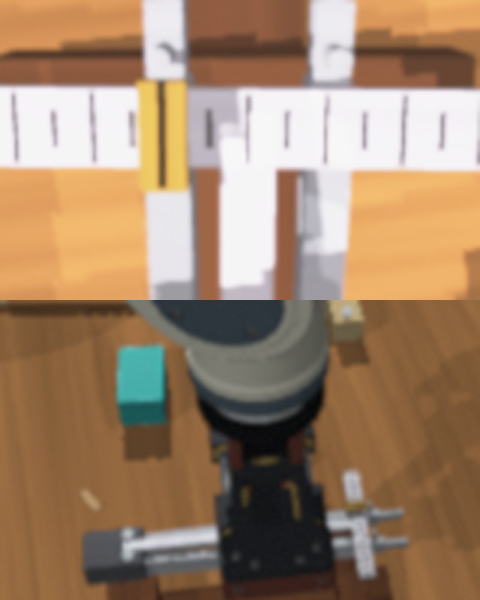

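View pics/t4.png

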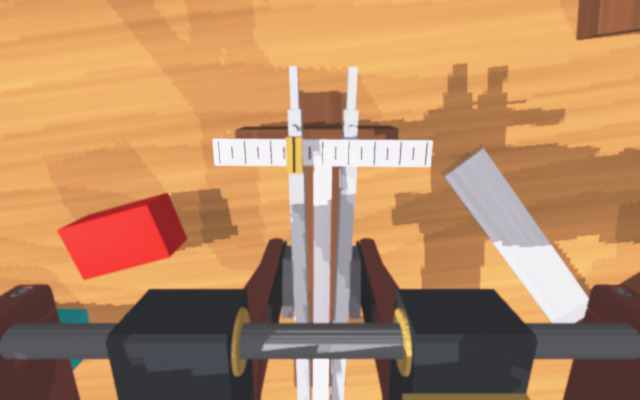

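The tweezers came up level: the crossbar stays at the same rows and size in the image. The pointer is at the rider. Now I'll carry them over.

```bash
python3 -m crank '[[[-1,0,-1],[0,0,0],3.55],[[-1,-0.3,-2],[0,0,0],3.55],[[-1,-0.5,-3],[0,0,0],3.55],[[-1,-0.5,-3.5],[0,0,0],3.55],[[0,-0.5,-3.5],[0,0,0],3.55]]'|tail -1;python3 -m crank '[[[0,-0.5,-3.5],[0,0,0],3.55],[[0,-0.5,-3.5],[0,0,0],3.55],[[0,-0.5,-3.5],[0,0,0],3.55],[[0,-0.5,-3.5],[0,0,0],3.55],[[0,-0.5,-3.5],[0,0,0],3.55]]'|tail -1;python3 -m crank '[[[0,-0.5,-3],[0,0,0],3.55],[[0,-0.5,-3],[0,0,0],3.55],[[0,-0.3,-1.5],[-1,0,0],3.55],[[0,0,0],[-2,0,0],3.55],[[0,0,0],[-1,0,0],3.55]]'
python3 -m crank '[[[0,0,0],[0,0,0],3.55],[[0,0,0],[0,0,0],3.55]]'
python3 - <<'E'
from h import *
o=get_obs();print(o['ee_pos'],R.from_rotvec(o['orientation']).as_matrix().round(3)[:,1])
im=snap('wrist','t5.png');np.savez('pics/t5.npz',**im)
s=snap('top','top5.png');np.savez('pics/top5.npz',**s)
E
```

```text
width: 35.7
width: 35.7
t: 24.98
ee_pos: [466.9, 161.3, 100.2]
orientation: [1.246, 1.185, -1.246]
ft_force: [0.0, -0.7, -1.2]
width: 35.6
t: 25.22
ee_pos: [467.3, 161.2, 100.1]
orientation: [1.248, 1.184, -1.248]
ft_force: [-0.2, 0.8, -1.8]
width: 35.7
[467.2782004  161.15507416 100.10711655] [ 0.999 -0.053 -0.   ]
```

View pics/t5.png

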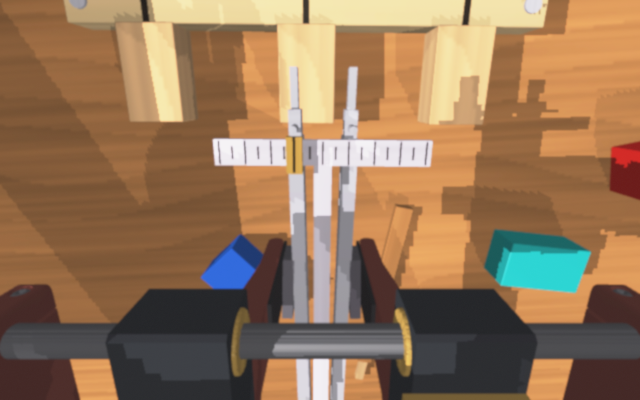

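```bash
python3 -m crank '[[[0.5,0,-0.5],[0,0,0],3.55],[[1.2,0,-0.5],[0,0,0],3.55],[[1.5,0,0],[0,0,0],3.55],[[1.1,0,0],[0,0,0],3.55],[[0.4,0,0],[0,0,0],3.55]]'|tail -1
python3 -m crank '[[[0,0,0],[0,0,0],3.55],[[0,0,0],[0,0,0],3.55],[[0,0,0],[0,0,0],3.55]]'
python3 - <<'E'
from h import *
o=get_obs();print(o['ee_pos'],R.from_rotvec(o['orientation']).as_matrix().round(3)[:,1],np.abs(o['qvel']).max())
im=snap('wrist','t6.png');np.savez('pics/t6.npz',**im);p=im['pixels']
a=cv2.resize(p[50:210,220:420,::-1],None,fx=3.7,fy=3.7,interpolation=cv2.INTER_CUBIC);cv2.imwrite('pics/t6c.png',a)
s=snap('top','top6.png');np.savez('pics/top6.npz',**s)
s2=snap('side','side6.png');np.savez('pics/side6.npz',**s2)
E
```

```text
width: 35.8
t: 26.32
ee_pos: [468.0, 171.9, 53.5]
orientation: [1.248, 1.184, -1.246]
ft_force: [0.3, -0.6, -0.9]
width: 35.6
[468.03485814 171.89836747  53.54349824] [ 0.999 -0.052  0.001] 0.0025999404753051765
```

View pics/t6.png

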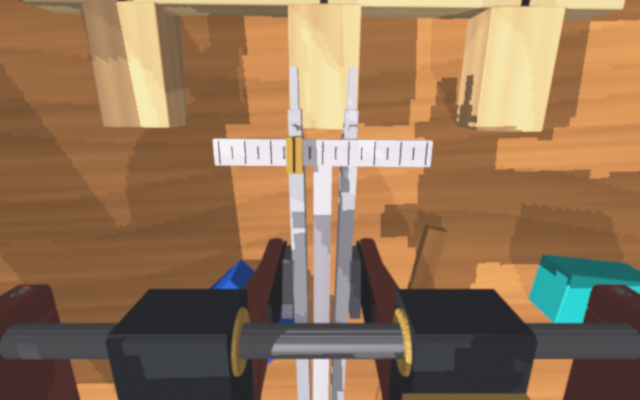

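View pics/t6c.png

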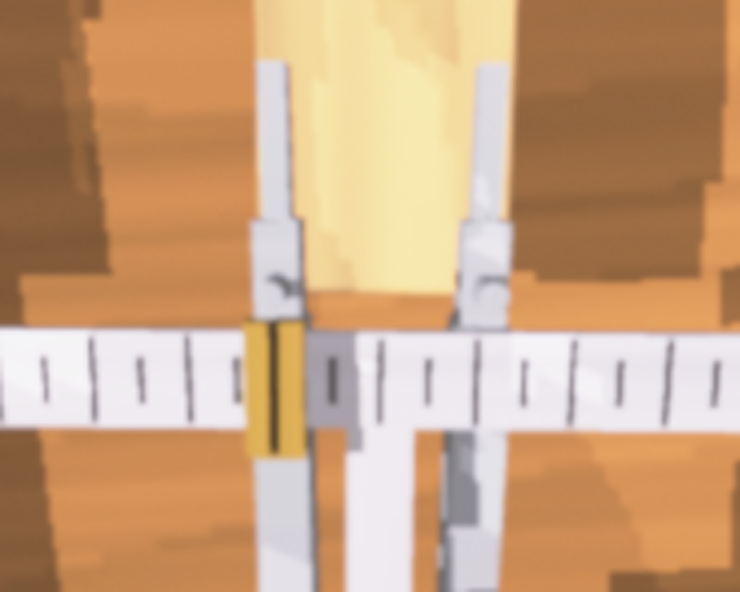

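View pics/side6.png

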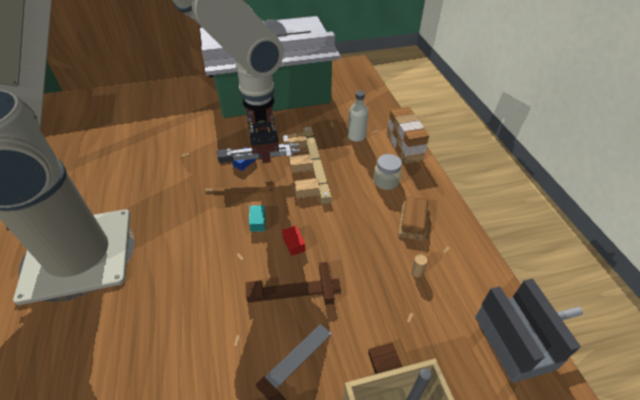

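View pics/top6.png

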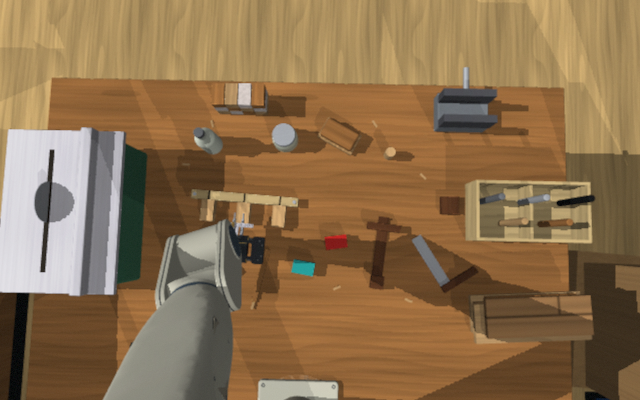

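Run:
```python
from h import *
w=dict(np.load('pics/t6.npz'));s=dict(np.load('pics/side6.npz'))
p0=np.array([468.03,171.9,53.5+19]);x=np.array([.9986,-.0522,0]);y=np.array([.0522,.9986,0]);z=np.array([0,0,1])
g=p0-1.5*x
P=lambda a,b,c:g+a*x+b*y+c*z
print('bar ends wrist',proj(w,P(63,42,13)),proj(w,P(63,-42,13)))
print('tips wrist',proj(w,P(95,10,8)),proj(w,P(95,-10,8)), 'tail top centre side',proj(s,P(-125,0,8)),'tips side',proj(s,P(95,10,0)),proj(s,P(95,-10,0)),'bar',proj(s,P(63,42,13)),proj(s,P(63,-42,13)))
c=s['pixels'][120:200,200:330,::-1];cv2.imwrite('pics/side6c.png',cv2.resize(c,None,fx=6,fy=6,interpolation=cv2.INTER_CUBIC))
```

```text
bar ends wrist [211.2866928  148.66625695] [432.26611932 148.73571612]
tips wrist [294.58494537  59.3973084 ] [349.07092689  59.41346648] tail top centre side [216.11881193 154.64407184] tips side [299.42235365 144.45864013] [300.62820261 149.11807198] bar [285.72400989 134.78321128] [290.23713281 154.50037336]
```

View pics/side6c.png

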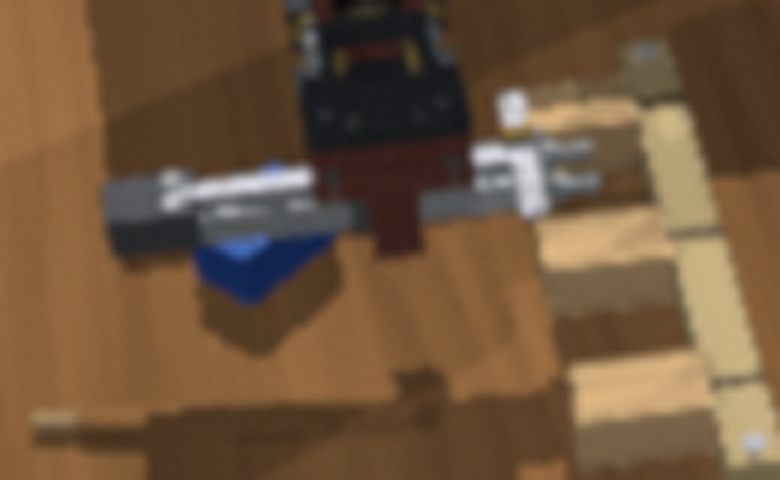

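The wrist image of the tweezers in the gripper hasn't changed since they lay level on the rest (bar rows 138–166, tips row 67). The tool y axis is level within 0.1°. The side view puts the tips within about 1 px of where a level pose would show them. The pointer reads 10.7 mm and the rider 11.0 mm, and the blocks haven't moved. Handing in.

Run:
```python
from h import *
for v in ([1.298,1.148,-1.297],get_obs()['orientation']): print(R.from_rotvec(v).as_matrix()[2].round(4))
print(close_job(),get_obs()['t'])
```

```text
[-1.0e+00  1.5e-03  5.0e-04]
[-1.e+00  6.e-04 -2.e-04]
the job is handed in; nothing more can be done
the job is handed in; nothing more can be done
```

The job is handed in at about 26.5 s of the 66 s limit. The three blocks are in line on the fence, and the arm is holding the tweezers over the middle block.

**Blocks:** I gripped each pale block, squared it to the fence and pushed it home until the push force rose to about 5–12 N. In the wrist view afterwards, their centres were within 0.5 mm of their kerfs and their front edges lay flat on the fence. The right block's long edges read about 1.5° off square. I put that down to a blurred rear corner, because its front edge agreed with the other two.

**Tweezers:** They are squeezed to 35.6 mm over the shoes. The pointer reads about 10.7 mm from the centreline against about 11.0 mm for the rider, and the rider is 6 mm wide. Readings of the rider from different views ranged from 10.5 to 11.2 mm.

**Final pose:** The tips are over the middle block, about 3 cm above it, and the arm was steady.
- **Level:** the tool is level to within 0.1°, and the tweezers sit in the gripper just as they did when level on the rest. The side view was the one mild disagreement: the tail appeared about 2 px (roughly 3 mm) higher than I calculated, though its exact height there wasn't known.
- **Other items:** the rest, the coloured look-alikes and the other bench items look unmoved in the last pictures. The arm hid part of the pencil in the top view.

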